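# Clamp the lid of a filter pot shut

### The job

Close the clamp on the lidded steel filter pot: push the open clamp strap round over the lid with a finger until it is fully home against its catch post, and then press the cam lever on top of the pivot post fully down. Do not press the lever down before the strap is home. Only push: lift nothing, leave the lid seated on the pot, and do not disturb the loose things standing around.

Things in the scene. Friction and masses are not known exactly. Their poses are not given: they have to be found in the camera images.
- station: The clamp station, fixed to the bench: aluminium base plate 110 (x) by 250 (y) by 12 mm, with a round steel pot (84 mm across, rim 70 mm above the bench) at its middle. Origin: centre of the plate's underside, on the bench, under the pot's axis; z up. The strap's pivot post (22 mm across) stands at x = 0, y = -80 mm, the catch post at y = +85 mm.
- catch (a point): Middle of the catch's mouth, 109 mm above the bench. The catch is a C open to station +x that takes the strap's end: an upright at station x = -26 to -14 mm, with a ledge under the strap (top at 101 mm) and a lip over it (122 to 128 mm) that reach out to x = +8 mm; 22 mm wide along y (74 to 96 mm).
- strap (a joint): Angle (rad) of the clamp strap, a flat steel bar 24 mm wide, 10 mm thick, 104 to 114 mm above the bench, that turns level about the pivot post's axis. 0: home, over the lid and in the catch, along station +y. Positive: open, turned clockwise seen from above; at 1.57 it points along station +x. Stops at 0 and 1.6. Stiff hinge (about 0.25 N m), stays where it is left.
- strap_end (a point): Point on the strap's centre line at mid-height, 170 mm from the pivot axis, 12 mm short of the free end. Push the strap home at its outer edge (the side away from the pot), 115 to 135 mm from the pivot axis, with about 2 N; the part 154 mm out and beyond lies in the catch.
- lever (a joint): Angle (rad) of the dark steel cam lever. Its level hinge axis lies across the strap, right over the pivot post, 130 mm above the bench; it turns round with the strap and points away from it (strap home: towards station -y). 0: fully down, level, a dead stop; positive: raised, as at the start, up to 1.25. Stiff (about 0.25 N m), stays where it is left.
- lever_tip (a point): Point in the middle of the lever's thickness, 95 mm from its hinge axis, 2 mm short of its end. The lever is a flat bar 8 mm thick, 22 mm wide, and from 63 mm on a paddle 34 mm wide. A fingertip pressing straight down on it 40 mm out from the hinge axis takes about 6 N, sliding along it, more when it is steep.
- lid: The pot's loose steel lid: a disc 90 mm across and 8 mm thick with a boss on top, 24 mm across and 17 mm high (its top 95 mm above the bench, just under the strap), and a plug below that sits in the pot. Origin: centre of the disc's underside, 70 mm above the bench when seated. It already sits on the pot and stays there.
- collar: Bystander: steel ring 60 mm across, 18 mm high, lying near the station. Origin: centre of its underside.
- jar: Bystander: small glass jar 48 mm across, 60 mm high, near the station. Origin: centre of its underside.
- wrench: Bystander: wrench 160 mm long lying flat in front of the station.
- beaker: Bystander: glass beaker 68 mm across, 85 mm high. Origin: centre of its underside.
- bottle: Bystander: white bottle 64 mm across, 160 mm high. Origin: centre of its underside.
- screwdriver: Bystander: screwdriver lying on the bench.
- carton: Bystander: cardboard box 90 x 130 x 60 mm high. Origin: centre of its underside.
There are look-alikes about, which are no part of the job. Leave any orange or red look-alike of the lid alone.

How it is judged:
By the outcome, as a careful person would: the job done as asked, in the order asked, and still so for the second after the job is handed in, with the robot touching nothing.
It also fails if it takes over 54 s, if anything falls off the work surface, if the arm or the gripper's body presses on something with over 40 N, if the wrist force passes 120 N, or if a joint passes its speed limit or range.

### The arm

A 6-joint arm with a two-finger parallel gripper is mounted at the origin on the work surface. World frame = base frame: x ahead of the robot, y to its left, z up, the work surface at z = 0. Lengths are in m, angles in rad, forces in N, time in s.
With the tool pointing down it reaches from about 0.375 to 0.9 m from the base axis. Payload 3.1 kg.
Tool frame: the origin (TCP) lies at the centre of the arm's flange, where the gripper is bolted on; the fingertips stand 182 mm ahead of it and the grasp point (between the pads) lies 164 mm ahead of it; z points along the fingers, x is the direction in which the jaws open and shut, and the axes are right-handed (so a half turn about z gives the same grasp; the last joint's range is limited). The gripper opens to 87 mm and grips with 3 to 60 N. Pads are 19 mm wide; open, the fingers measure 117 mm over their backs; the gripper's body (75 mm by 190 mm) begins 51 mm behind the grasp point.
Start: joints at [-0.178, 0.527, 1.433, -0, 1.181, -0.178], TCP at [0.625, 0, 0.405] pointing down, gripper open.
Joint ranges: [-3.08, 3.08], [-0.75, 2.2], [0.22, 2.44], [-1.43, 4.57], [0, 2.65], [-2.85, 2.85]. Speed limits (rad/s): [2.79, 2.79, 3.14, 3.14, 3.14, 3.14].

### API

Orientations are given as a unit quaternion [x, y, z, w].
In Python, from rig import status, eyes, robot gives the robot as it stands. The module is installed in compiled form; this text tells all that it offers.
- The arm moves only by the tool step_arm, never from a script. Its argument "steps" is a list of rows, each a list of 7 numbers: the closure, from -1 (fully open) to 1 (shut), so that 0 is half open, then the shift along the tool's x, y, z each as a share of 0.025 m, from -1 to 1, then the turn, a rotation vector about the tool's x, y, z each as a share of 8 degrees, from -1 to 1. In form: [[jaw, dx, dy, dz, rx, ry, rz], ...]. A call has exactly 10 rows; each row shifts and turns the commanded pose from where the row before left it, along the tool's axes as they then stand; what a row does not reach is not made up. A row lasts 1/10 s, in which the tool goes at most 50 mm and 8.59 degrees, less where a joint would pass 70% of its speed; a pose out of reach is approached as far as the arm can. A call with a number of a shift or a turn outside -1 to 1 is refused whole. A call with a gripper value outside its range is refused whole. The fingers move at their own pace and stop on an object; "squeeze" is the grip in N (left out, the last holds). Time passes only in rows, so rows that do not move let the fingers close, or fill a call up. It gives the time, the measured TCP pose, the force and the opening at its end, in the units of the state.
- status.get_obs(): the state, without advancing time (a new reading comes with each control period).
- eyes.camera(name): name is "scene" or "side" or "wrist"; returns (picture, depth): 480x640x3 uint8, red, green, blue; 480x640 float32, m along the optical axis (not along the pixel's ray), 0 where there is no reading.
- eyes.camera_info(name): a dict with "K" (3x3 intrinsics, pixels), "k1" (the pictures are not rectified: a ray, as slopes to the right and down, at radius r is drawn at 1 + k1 r^2 times it, then the intrinsics apply), "R" (3x3) and "t" (3): a world point X has camera coordinates R X + t. Camera axes: x right, y down, z forward; pixel columns grow to the right and rows downward; lengths in m; the calibration is good to about 2 mm. A picture is of the moment at which its call begins: read the wrist's pose just before it. camera_info takes no time and is no camera call; for the wrist camera it gives the pose at the moment of the call.
- robot.hand_in(): hands the job in, once; it reports no verdict.
The state is a dict: "time": time; "q": joint angles; "joint_velocities": joint speeds; "joint_torque": joint torques, N m; "position": TCP position; "tool_rot": TCP orientation; "ft_force": force on the tool from outside, world axes, zero at the start; "moment": the same for the moment, N m; "grip_width": finger opening in m.
Only numpy, scipy, OpenCV 4.12 (cv2) and the standard library are available. Lean on these libraries where they do the work, as an engineer would, in place of code of your own. Each camera call takes 0.05 s, during which the arm holds its last target.

## Working session

There is one attempt and no reset: what is moved stays moved. The work goes in short steps, Python scripts to look and compute and a tool call to move; the robot and the scene stay as the last step left them, time stands still between calls to the robot, and variables do not carry over. Pictures are saved under pics/ and viewed, and the job is handed in when it is done.

Besides the shell and the picture viewer there is one more tool, called as name([rows], argument=value, ...), one row to a line, values as JSON. step_arm: Moves the arm, as the interface text tells. Its arguments: {"type":"object","properties":{"steps":{"type":"array"},"squeeze":{"type":"number"}},"required":["steps"]}

```bash
mkdir -p pics; python3 - <<'E'
from rig import status, eyes, robot
import cv2,numpy as np
o=status.get_obs();print({k:np.round(v,3) for k,v in o.items()})
for n in ["scene","side","wrist"]:
    i=eyes.camera_info(n);im,d=eyes.camera(n)
    cv2.imwrite(f'pics/{n}0.png',im[:,:,::-1]);np.savez(f'{n}0.npz',im=im,d=d,**{k:np.array(v) for k,v in i.items()})
    print(n,np.round(i['K'],1).tolist(),i['k1'],np.round(-np.array(i['R']).T@i['t'],3),np.round(i['R'],3).tolist())
E
```

```text
{'time': np.float64(0.0), 'q': array([-0.178,  0.528,  1.434,  0.   ,  1.181, -0.178]), 'joint_velocities': array([ 0.   , -0.001, -0.   , -0.001,  0.   , -0.002]), 'joint_torque': array([-1.0000e-03, -4.4005e+01, -1.7659e+01,  6.3000e-02,  5.8000e-02,
       -0.0000e+00]), 'position': array([0.625, 0.   , 0.404]), 'tool_rot': array([ 1.   ,  0.   , -0.001, -0.   ]), 'ft_force': array([-0.892,  0.56 , -0.89 ]), 'moment': array([-0.022, -0.007,  0.004]), 'grip_width': np.float64(0.087)}
scene [[595.5, 0.0, 335.1], [0.0, 595.5, 228.2], [0.0, 0.0, 1.0]] -0.1650015549109928 [ 1.602 -0.319  1.211] [[0.269, 0.963, -0.014], [0.671, -0.198, -0.715], [-0.691, 0.183, -0.699]]
side [[454.6, 0.0, 320.1], [0.0, 454.6, 238.9], [0.0, 0.0, 1.0]] 0.009610764332563991 [0.466 0.649 0.743] [[-0.999, -0.052, -0.003], [-0.035, 0.699, -0.714], [0.039, -0.713, -0.7]]
wrist [[400.6, 0.0, 313.0], [0.0, 400.6, 247.9], [0.0, 0.0, 1.0]] -0.06381981435249393 [0.626 0.066 0.383] [[1.0, -0.002, -0.002], [-0.001, -0.971, 0.24], [-0.003, -0.24, -0.971]]
```

View pics/scene0.png

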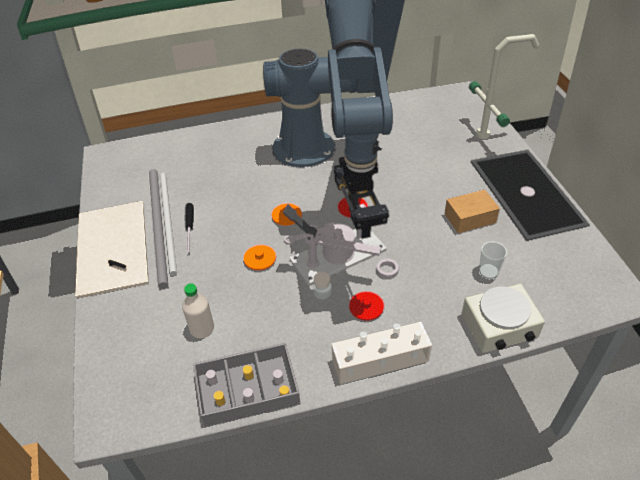

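View pics/side0.png

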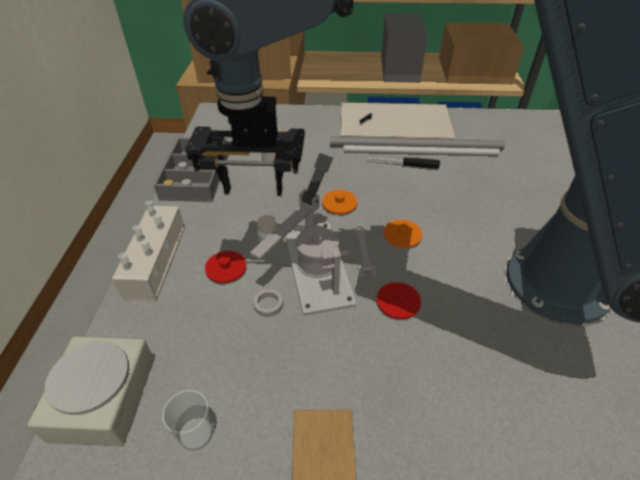

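View pics/wrist0.png

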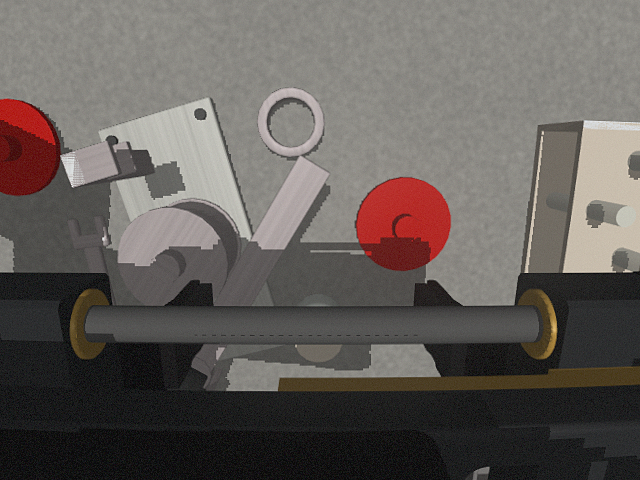

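The scene image shows the station around (335,245). In the wrist image the strap end is at about (312,170), the catch at about (100,160), and the lid boss at about (165,265). Next I'll build a top-down height map from the depth.

```bash
cat > h.py <<'E'
import numpy as np,cv2
def pts(f):
    z=np.load(f);K,k1,R,t,d,im=z['K'],float(z['k1']),z['R'],z['t'],z['d'],z['im']
    v,u=np.mgrid[0:480,0:640]
    p=np.stack([u,v],-1).reshape(-1,1,2).astype(float)
    n=cv2.undistortPoints(p,K,np.array([k1,0,0,0,0.]))[:,0]
    D=d.reshape(-1,1);C=np.hstack([n*D,D]);W=(C-t)@R
    m=D[:,0]>0
    return W[m],im.reshape(-1,3)[m],np.stack([u,v],-1).reshape(-1,2)[m]
def top(W,c,x0,x1,y0,y1,res,zmax=.2):
    H=int((x1-x0)/res);Wd=int((y1-y0)/res)   # image up=+x, left=+y
    out=np.zeros((H,Wd,3),np.uint8);
    m=(W[:,0]>x0)&(W[:,0]<x1)&(W[:,1]>y0)&(W[:,1]<y1)&(W[:,2]<zmax);W=W[m];c=c[m]
    o=np.argsort(W[:,2]);W=W[o];c=c[o]
    r=((x1-W[:,0])/res).astype(int).clip(0,H-1);k=((y1-W[:,1])/res).astype(int).clip(0,Wd-1)
    out[r,k]=c;hz=np.zeros((H,Wd));hz[r,k]=W[:,2]
    return out,hz
E
python3 - <<'E'
from h import *
ims=[]
for n in ['wrist','side','scene']:
    W,c,_=pts(f'{n}0.npz')
    o,hz=top(W,c,.38,.78,-.2,.3,.00125)
    cm=cv2.applyColorMap((np.clip(hz/.2,0,1)*255).astype(np.uint8),cv2.COLORMAP_JET);cm[hz==0]=0
    ims.append(np.hstack([o[:,:,::-1],cm]))
a=np.vstack(ims);print(a.shape)
for i,x in enumerate(ims): cv2.imwrite(f'pics/top{i}.png',x)
E
```

```text
(960, 800, 3)
```

View pics/top0.png

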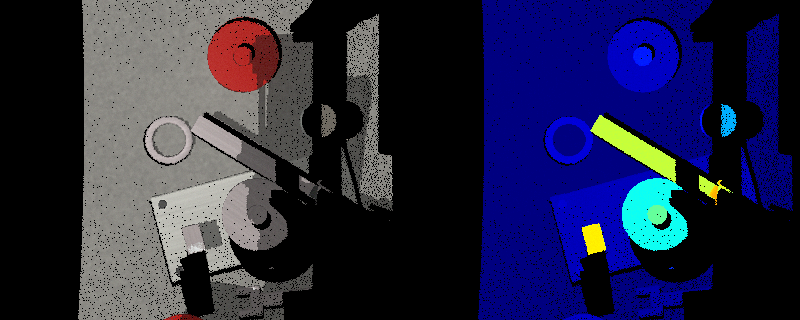

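View pics/top1.png

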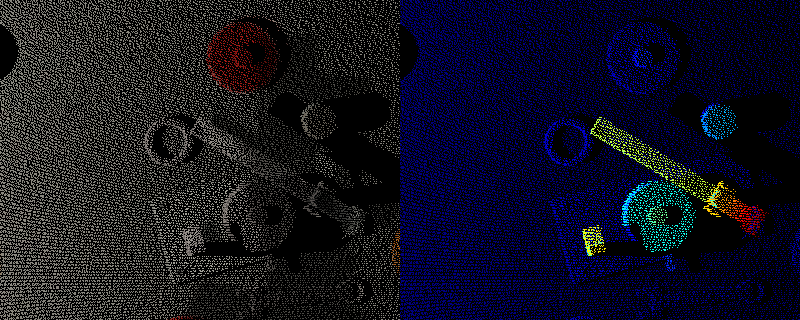

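```bash
python3 - <<'E'
from h import *
from scipy.optimize import least_squares
for n in ['wrist','side','scene']:
    W,c,_=pts(f'{n}0.npz')
    b=(W[:,0]>.4)&(W[:,0]<.7)&(W[:,1]>-.15)&(W[:,1]<.15)
    W=W[b]
    lid=W[(abs(W[:,2]-.078)<.003)&(np.hypot(W[:,0]-.51,W[:,1]+.02)<.08)]
    boss=W[(abs(W[:,2]-.095)<.003)&(np.hypot(W[:,0]-.51,W[:,1]+.02)<.03)]
    lip=W[(abs(W[:,2]-.128)<.004)&(np.hypot(W[:,0]-.48,W[:,1]-.055)<.04)]
    st=W[(abs(W[:,2]-.114)<.004)&(W[:,0]-.48>0)&(W[:,0]>.53)]
    print(n,len(lid),len(boss),len(lip),len(st))
    for nm,P in (('lid',lid),('boss',boss),('lip',lip),('strap',st)):
        if len(P)<15: continue
        (cx,cy),(w,h),a=cv2.minAreaRect((P[:,:2]*1000).astype(np.float32))
        print(nm,np.round([cx,cy,w,h,a],1),'z',np.round(np.median(P[:,2])*1000,1), 'enclosing',np.round(cv2.minEnclosingCircle((P[:,:2]*1000).astype(np.float32))[0],1))
        if nm in('strap','lip'): print(np.round(cv2.boxPoints(((cx,cy),(w,h),a)),1).tolist())
    pl=W[(abs(W[:,2]-.012)<.002)]
    if len(pl): print('plate',cv2.minAreaRect((pl[:,:2]*1000).astype(np.float32)))
    hi=W[(W[:,2]>.125)&(W[:,0]<.56)&(W[:,1]<-.02)&(W[:,2]<.25)]
    print('lev',len(hi), hi.min(0) if len(hi) else 0,hi.max(0) if len(hi) else 0)
    np.save(f'lev_{n}.npy',hi)
z=cv2.imread('pics/side0.png')[130:320,200:400]; cv2.imwrite('pics/sidez.png',cv2.resize(z,None,fx=3.1,fy=3.1,interpolation=cv2.INTER_CUBIC))
z=cv2.imread('pics/scene0.png')[180:320,240:440]; cv2.imwrite('pics/scenez.png',cv2.resize(z,None,fx=4,fy=4,interpolation=cv2.INTER_CUBIC))
E
```

```text
wrist 7195 739 1842 6355
lid [512.5  -7.7 104.9  89.9  87.5] z 77.6 enclosing [506.6  -5.3]
boss [511.5 -21.9  23.4  23.1  10.3] z 94.5 enclosing [511.7 -21.7]
lip [481.2  57.7  35.2  22.4  14.5] z 127.5 enclosing [481.3  57.7]
[[461.3999938964844, 64.19999694824219], [467.0, 42.5], [501.1000061035156, 51.29999923706055], [495.3999938964844, 73.0]]
strap [578.3 -25.8 189.9  28.9  61.2] z 113.5 enclosing [579.  -26.2]
[[519.9000244140625, -102.0999984741211], [545.2999877929688, -116.0], [636.7000122070312, 50.400001525878906], [611.4000244140625, 64.30000305175781]]
plate ((562.656005859375, 15.014556884765625), (250.18345642089844, 269.9600524902344), 35.92923355102539)
lev 501 [ 0.52383996 -0.10537041  0.12502519] [ 0.55453944 -0.08694435  0.14336084]
side 856 84 180 796
lid [509.4 -26.2 139.7  89.   81. ] z 78.4 enclosing [507.2 -22. ]
boss [509.8 -22.1  20.6  23.7   3.3] z 95.4 enclosing [510.1 -22.3]
lip [479.4  57.   33.8  23.6  14. ] z 128.3 enclosing [479.6  57.6]
[[460.20001220703125, 64.30000305175781], [465.8999938964844, 41.5], [498.70001220703125, 49.599998474121094], [4
[... 267 characters left out ...]
, (297.2298278808594, 266.974853515625), 1.1820693016052246)
lev 667 [ 0.48468963 -0.1499635   0.12509478] [ 0.55259695 -0.08003552  0.2039613 ]
scene 249 34 12 486
lid [512.1 -30.7 101.2  92.3  70.6] z 77.8 enclosing [512.7 -39.2]
boss [513.9 -23.3  21.7  19.1  77.9] z 95.0 enclosing [513.6 -23.4]
strap [577.5 -29.8 197.6  37.4  61.8] z 113.9 enclosing [585.7 -34.3]
[[514.2999877929688, -108.0], [547.2000122070312, -125.69999694824219], [640.7000122070312, 48.5], [607.7000122070312, 66.0999984741211]]
plate ((551.0582275390625, -14.039260864257812), (297.3529052734375, 273.5646057128906), 1.0982648134231567)
lev 368 [ 0.48797552 -0.14994192  0.12500203] [ 0.55727488 -0.08131323  0.20502342]
```

View pics/sidez.png

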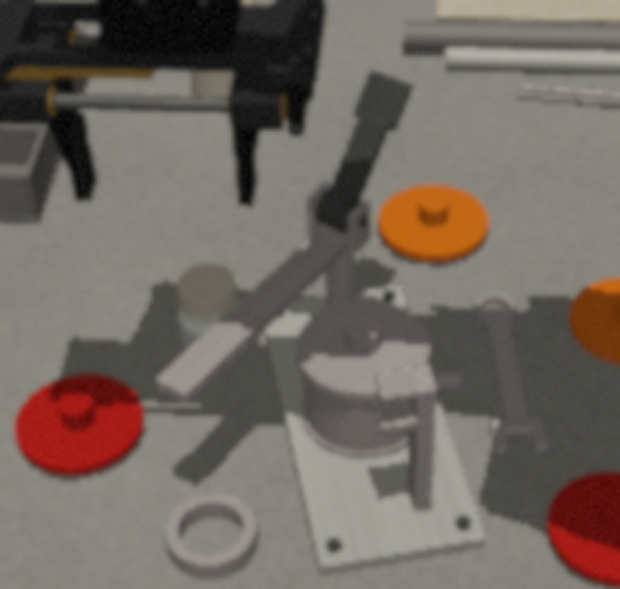

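View pics/scenez.png

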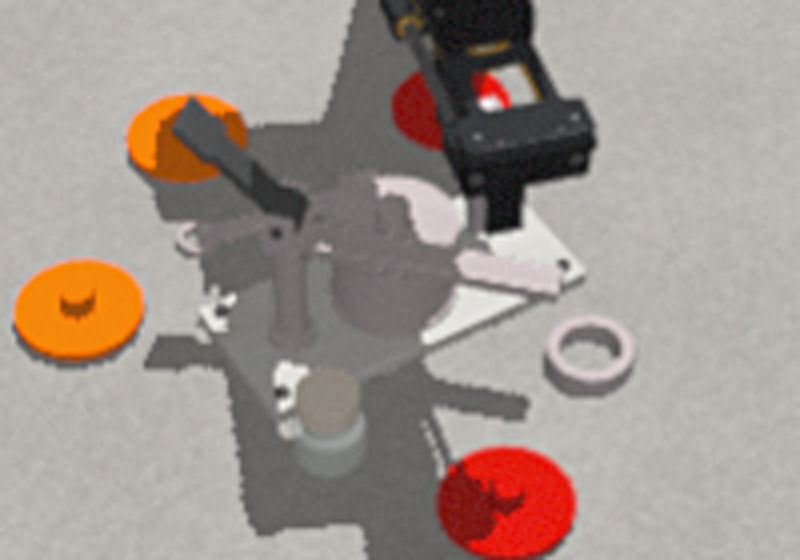

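step_arm([
  [1, 0, 0, 0, 0, 0, 0.956],
  [1, 0, 0, 0, 0, 0, 0.956],
  [1, 0, 0, 0, 0, 0, 0.956],
  [1, 0, 0, 0, 0, 0, 0.956],
  [1, 0.236, 0.162, 0, 0, 0, 0],
  [1, 0.236, 0.162, 0, 0, 0, 0],
  [1, 0, 0, 0.6, 0, 0, 0],
  [1, 0, 0, 0.6, 0, 0, 0],
  [1, 0, 0, 0, 0, 0, 0],
  [1, 0, 0, 0, 0, 0, 0],
])

```text
time: 1.15
position: [0.6312, -0.0134, 0.3746]
tool_rot: [0.965, -0.263, -0.0, 0.0]
ft_force: [0.5, -0.4, -0.1]
grip_width: 0.0147
```

```bash
cat > look.py <<'E'
import sys
from rig import status, eyes
import cv2,numpy as np
from scipy.spatial.transform import Rotation as Ro
def look(tag,names=('side','wrist')):
    o=status.get_obs()
    R=Ro.from_quat(o['tool_rot']).as_matrix()
    print('t',round(float(o['time']),2),'p',np.round(np.array(o['position'])*1000,1),'xax',np.round(R[:,0],3),'z',np.round(R[:,2],3),'F',np.round(o['ft_force'],2),'w',o['grip_width'])
    for n in names:
        i=eyes.camera_info(n);im,d=eyes.camera(n)
        cv2.imwrite(f'pics/{n}{tag}.png',im[:,:,::-1]);np.savez(f'{n}{tag}.npz',im=im,d=d,**{k:np.array(v) for k,v in i.items()})
if __name__=='__main__': look(sys.argv[1],sys.argv[2:])
E
python3 look.py 1 side wrist
```

```text
t 1.15 p [631.2 -13.4 374.6] xax [ 0.861 -0.508 -0.001] z [-0.001  0.    -1.   ] F [ 0.47 -0.37 -0.08] w 0.014704810338298355
```

View pics/wrist1.png

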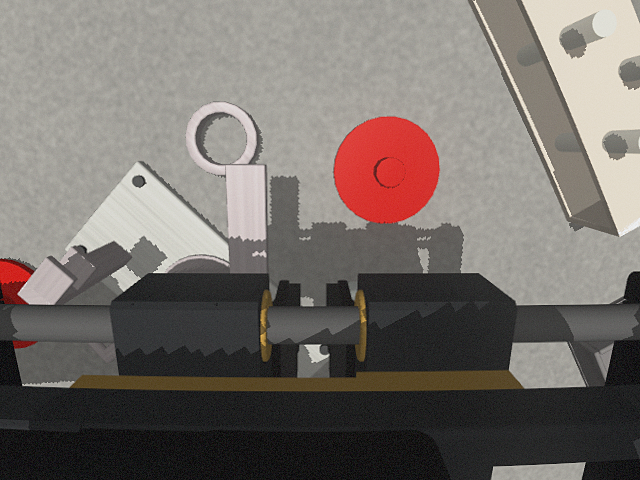

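View pics/side1.png

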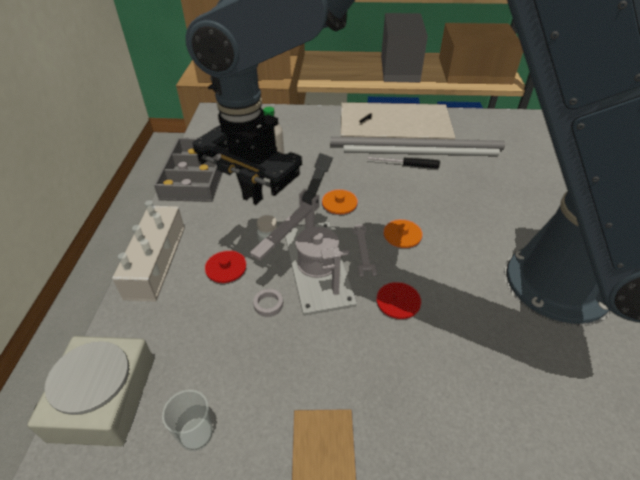

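The strap lies straight up the wrist image (columns 228–267) and the fingers are to its right at about column 313. Next: descend beside it.

step_arm([
  [1, 0, 0, 0, 0, 0, 0],
  [1, 0, 0, 0, 0, 0, 0],
  [1, 0, 0, 0.7, 0, 0, 0],
  [1, 0, 0, 0.7, 0, 0, 0],
  [1, 0, 0, 0.7, 0, 0, 0],
  [1, 0, 0, 0.7, 0, 0, 0],
  [1, 0, 0, 0.6, 0, 0, 0],
  [1, 0, 0, 0.38, 0, 0, 0],
  [1, 0, 0, 0, 0, 0, 0],
  [1, 0, 0, 0, 0, 0, 0],
])

```text
time: 2.25
position: [0.6313, -0.013, 0.2805]
tool_rot: [0.965, -0.264, 0.0, -0.0]
ft_force: [-0.2, 0.3, 0.1]
grip_width: 0.0002
```

```bash
python3 look.py 2 side wrist; python3 - <<'E'
import cv2
z=cv2.imread('pics/side2.png')[130:330,180:400]; cv2.imwrite('pics/sidez2.png',cv2.resize(z,None,fx=2.9,fy=2.9,interpolation=cv2.INTER_CUBIC))
E
```

```text
t 2.25 p [631.3 -13.  280.5] xax [ 0.861 -0.509  0.001] z [ 0.001 -0.    -1.   ] F [-0.22  0.27  0.08] w 0.0002313207733010122
```

View pics/sidez2.png

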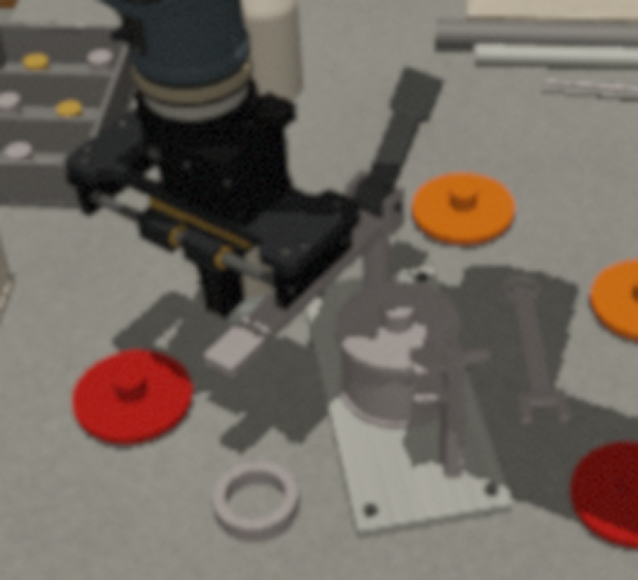

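View pics/wrist2.png

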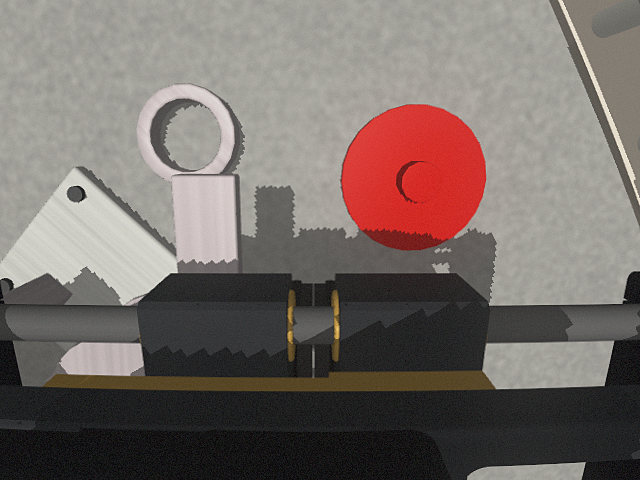

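The finger is beside the strap's outer edge at strap height and clear of the jar. Next: approach and start the arc.

step_arm([
  [1, -0.2, 0, 0, 0, 0, 0],
  [1, -0.2, 0, 0, 0, 0, 0],
  [1, -0.2, 0, 0, 0, 0, 0],
  [1, -0.197, -0.039, 0, 0, 0, -0.281],
  [1, -0.197, -0.039, 0, 0, 0, -0.281],
  [1, -0.197, -0.039, 0, 0, 0, -0.281],
  [1, -0.197, -0.039, 0, 0, 0, -0.281],
  [1, -0.197, -0.039, 0, 0, 0, -0.281],
  [1, -0.197, -0.039, 0, 0, 0, -0.281],
  [1, -0.197, -0.039, 0, 0, 0, -0.281],
])

```text
time: 3.35
position: [0.5896, 0.0147, 0.2807]
tool_rot: [0.992, -0.128, 0.001, 0.0]
ft_force: [0.9, -1.7, -0.0]
grip_width: 0.0006
```

```bash
python3 look.py 3 side wrist; python3 - <<'E'
import cv2
z=cv2.imread('pics/side3.png')[130:330,180:400]; cv2.imwrite('pics/sidez3.png',cv2.resize(z,None,fx=2.9,fy=2.9,interpolation=cv2.INTER_CUBIC))
E
```

```text
t 3.35 p [589.6  14.7 280.7] xax [ 0.967 -0.254  0.003] z [ 0.003 -0.001 -1.   ] F [ 0.93 -1.72 -0.02] w 0.0005583288571308459
```

View pics/sidez3.png

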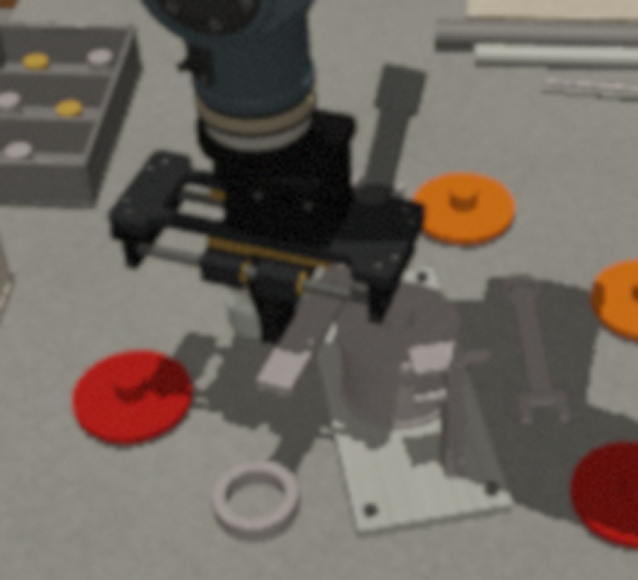

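View pics/wrist3.png

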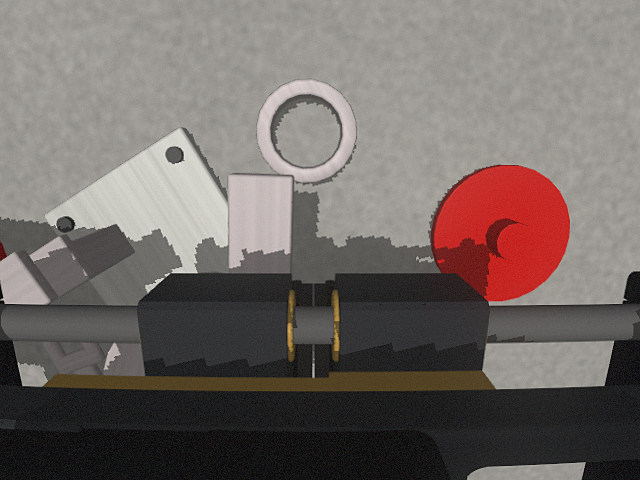

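The strap is moving with the finger. Continue the arc.

step_arm([
  [1, -0.197, -0.039, 0, 0, 0, -0.281],
  [1, -0.197, -0.039, 0, 0, 0, -0.281],
  [1, -0.197, -0.039, 0, 0, 0, -0.281],
  [1, -0.197, -0.039, 0, 0, 0, -0.281],
  [1, -0.197, -0.039, 0, 0, 0, -0.281],
  [1, -0.197, -0.039, 0, 0, 0, -0.281],
  [1, -0.197, -0.039, 0, 0, 0, -0.281],
  [1, -0.197, -0.039, 0, 0, 0, -0.281],
  [1, -0.197, -0.039, 0, 0, 0, -0.281],
  [1, -0.197, -0.039, 0, 0, 0, -0.281],
])

```text
time: 4.45
position: [0.542, 0.0284, 0.2806]
tool_rot: [0.998, 0.067, 0.002, 0.0]
ft_force: [2.7, -0.2, -0.3]
grip_width: 0.0005
```

```bash
python3 look.py 4 side wrist; python3 - <<'E'
import cv2
z=cv2.imread('pics/side4.png')[130:330,180:400]; cv2.imwrite('pics/sidez4.png',cv2.resize(z,None,fx=2.9,fy=2.9,interpolation=cv2.INTER_CUBIC))
E
```

```text
t 4.45 p [542.   28.4 280.6] xax [0.991 0.133 0.003] z [ 0.003 -0.    -1.   ] F [ 2.73 -0.22 -0.31] w 0.0004547997074485479
```

View pics/sidez4.png

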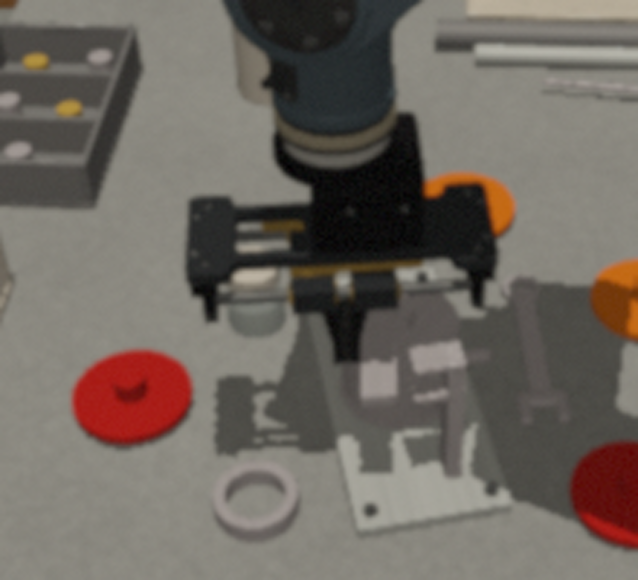

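View pics/wrist4.png

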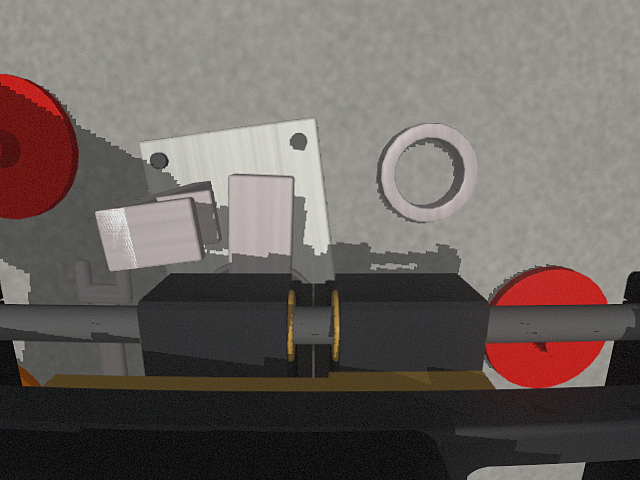

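step_arm([
  [1, -0.197, -0.039, 0, 0, 0, -0.281],
  [1, -0.197, -0.039, 0, 0, 0, -0.281],
  [1, -0.18, -0.039, 0, 0, 0, -0.281],
  [1, 0, 0, 0, 0, 0, 0],
  [1, 0, 0, 0, 0, 0, 0],
  [1, 0, 0, 0, 0, 0, 0],
  [1, 0, 0, 0, 0, 0, 0],
  [1, 0, 0, 0, 0, 0, 0],
  [1, 0, 0, 0, 0, 0, 0],
  [1, 0, 0, 0, 0, 0, 0],
])

```text
time: 5.55
position: [0.5268, 0.029, 0.2802]
tool_rot: [0.992, 0.125, -0.0, -0.0]
ft_force: [0.7, -0.7, -0.0]
grip_width: 0.0006
```

```bash
python3 look.py 5 side wrist
```

```text
t 5.55 p [526.8  29.  280.2] xax [ 0.969  0.248 -0.   ] z [-0.  0. -1.] F [ 0.66 -0.72 -0.01] w 0.0005654966947712077
```

View pics/wrist5.png

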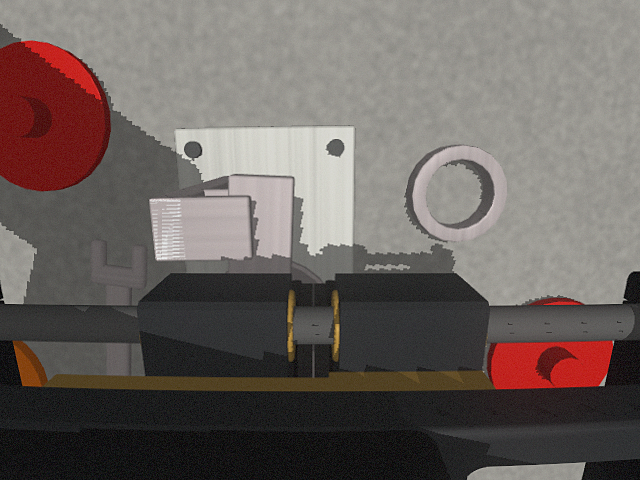

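```bash
cat > sa.py <<'E'
from h import *
import sys
def sa(f):
    W,c,_=pts(f)
    a=np.radians(14.5);ex=np.array([np.cos(a),np.sin(a)]);ey=np.array([-ex[1],ex[0]])
    P=W[:,:2]-np.array([.5115,-.0217]);S=np.stack([P@ex,P@ey,W[:,2]],1)*1000
    lip=S[(abs(S[:,2]-128)<4)&(S[:,1]>70)&(S[:,1]<100)&(abs(S[:,0])<40)]
    st=S[(abs(S[:,2]-114)<4)&(abs(S[:,0])<60)&(S[:,1]>55)&(S[:,1]<115)]
    for nm,Q in(('lip',lip),('strap',st)):
        if len(Q)>20: print(f,nm,len(Q),'x',np.percentile(Q[:,0],[1,99]).round(1),'y',np.percentile(Q[:,1],[1,99]).round(1),'z',np.median(Q[:,2]).round(1))
    # strap outer edge by y bin
    for y in range(60,110,5):
        q=st[(abs(st[:,1]-y)<2.5)]
        if len(q)>5: print(y,q[:,0].min().round(1),q[:,0].max().round(1),len(q))
for f in sys.argv[1:]: sa(f)
E
python3 sa.py wrist5.npz
```

```text
wrist5.npz lip 6379 x [-26.1   7.4] y [73.8 95.2] z 127.5
wrist5.npz strap 4790 x [-17.5  32.6] y [ 55.4 100.9] z 113.5
65 -3.9 19.7 444
70 -3.8 19.8 625
75 6.2 20.2 486
80 6.0 20.4 501
85 6.0 20.7 518
90 6.0 20.9 554
95 -25.9 21.0 855
100 -2.5 21.3 670
```

The strap's outer edge is still about 8 mm short at y=85 mm, so the finger is thinner than I assumed. I'll push on gently.

step_arm([
  [1, -0.06, 0, 0, 0, 0, 0],
  [1, -0.06, 0, 0, 0, 0, 0],
  [1, -0.06, 0, 0, 0, 0, 0],
  [1, -0.04, 0, 0, 0, 0, 0],
  [1, -0.02, 0, 0, 0, 0, 0],
  [1, 0, 0, 0, 0, 0, 0],
  [1, 0, 0, 0, 0, 0, 0],
  [1, 0, 0, 0, 0, 0, 0],
  [1, 0, 0, 0, 0, 0, 0],
  [1, 0, 0, 0, 0, 0, 0],
])

```text
time: 6.65
position: [0.521, 0.0274, 0.2802]
tool_rot: [0.992, 0.125, -0.0, 0.0]
ft_force: [0.5, 0.2, 0.8]
grip_width: 0.0006
```

```bash
python3 look.py 6 wrist; python3 sa.py wrist6.npz
```

```text
t 6.65 p [521.   27.4 280.2] xax [ 0.969  0.248 -0.   ] z [-0. -0. -1.] F [0.48 0.24 0.84] w 0.000600060593067057
wrist6.npz lip 6346 x [-25.9   7.2] y [73.7 95.2] z 127.5
wrist6.npz strap 3542 x [-20.1  27.5] y [ 55.8 101.1] z 113.4
65 -10.7 13.1 472
70 -10.8 13.1 480
75 6.2 13.0 246
80 6.3 13.2 245
85 6.5 13.2 254
90 6.5 13.2 250
95 -25.8 13.3 759
100 -10.5 13.5 717
```

step_arm([
  [1, -0.03, 0, 0, 0, 0, 0],
  [1, -0.03, 0, 0, 0, 0, 0],
  [1, 0, 0, 0, 0, 0, 0],
  [1, 0, 0, 0, 0, 0, 0],
  [1, 0, 0, 0, 0, 0, 0],
  [1, 0, 0, 0, 0, 0, 0],
  [1, 0, 0, 0, 0, 0, 0],
  [1, 0, 0, 0, 0, 0, 0],
  [1, 0, 0, 0, 0, 0, 0],
  [1, 0, 0, 0, 0, 0, 0],
])

```text
time: 7.7
position: [0.5196, 0.0271, 0.2803]
tool_rot: [0.992, 0.125, 0.0, -0.0]
ft_force: [1.7, 2.7, 1.0]
grip_width: 0.0005
```

```bash
python3 look.py 7 wrist; python3 sa.py wrist7.npz
```

```text
t 7.7 p [519.6  27.1 280.3] xax [0.969 0.248 0.   ] z [ 0.  0. -1.] F [1.66 2.7  1.02] w 0.0005004571811949786
wrist7.npz lip 6306 x [-25.8   7.2] y [73.8 95.2] z 127.5
wrist7.npz strap 3235 x [-20.5  26.3] y [ 55.1 101.1] z 113.4
65 -12.4 11.4 456
70 -12.2 11.4 463
75 6.2 11.3 173
80 6.4 11.3 181
85 6.2 11.4 197
90 6.4 11.2 175
95 -25.8 11.5 739
100 -12.6 11.6 709
```

step_arm([
  [1, -0.02, 0, 0, 0, 0, 0],
  [1, -0.02, 0, 0, 0, 0, 0],
  [1, 0, 0, 0, 0, 0, 0],
  [1, 0, 0, 0, 0, 0, 0],
  [1, 0, 0, 0, 0, 0, 0],
  [1, 0, 0, 0, 0, 0, 0],
  [1, 0, 0, 0, 0, 0, 0],
  [1, 0, 0, 0, 0, 0, 0],
  [1, 0, 0, 0, 0, 0, 0],
  [1, 0, 0, 0, 0, 0, 0],
])

```text
time: 8.75
position: [0.5191, 0.027, 0.2803]
tool_rot: [0.992, 0.125, 0.001, -0.0]
ft_force: [4.1, 2.7, -1.1]
grip_width: 0.0005
```

```bash
python3 look.py 8 wrist; python3 sa.py wrist8.npz
```

```text
t 8.75 p [519.1  27.  280.3] xax [0.969 0.248 0.002] z [ 0.002  0.    -1.   ] F [ 4.12  2.72 -1.07] w 0.0004988384717353272
wrist8.npz lip 6335 x [-25.9   7.2] y [73.8 95.2] z 127.4
wrist8.npz strap 3207 x [-20.3  26.1] y [ 55.1 101.1] z 113.5
65 -12.2 11.3 456
70 -12.5 11.3 456
75 6.5 11.1 166
80 6.2 11.2 183
85 6.4 11.2 184
90 6.6 11.1 172
95 -25.4 11.4 741
100 -12.6 11.4 704
```

step_arm([
  [1, -0.03, 0, 0, 0, 0, 0],
  [1, -0.03, 0, 0, 0, 0, 0],
  [1, 0, 0, 0, 0, 0, 0],
  [1, 0, 0, 0, 0, 0, 0],
  [1, 0, 0, 0, 0, 0, 0],
  [1, 0, 0, 0, 0, 0, 0],
  [1, 0, 0, 0, 0, 0, 0],
  [1, 0, 0, 0, 0, 0, 0],
  [1, 0, 0, 0, 0, 0, 0],
  [1, 0, 0, 0, 0, 0, 0],
])

```text
time: 9.8
position: [0.5185, 0.0268, 0.2804]
tool_rot: [0.992, 0.125, 0.003, -0.0]
ft_force: [6.7, 4.5, -2.7]
grip_width: 0.0005
```

```bash
python3 look.py 9 wrist; python3 sa.py wrist9.npz
```

```text
t 9.8 p [518.5  26.8 280.4] xax [0.969 0.247 0.005] z [ 0.005  0.001 -1.   ] F [ 6.69  4.5  -2.68] w 0.0004767757505751306
wrist9.npz lip 6341 x [-26.    7.2] y [73.8 95.2] z 127.4
wrist9.npz strap 3183 x [-20.2  26.1] y [ 55.2 101.1] z 113.4
65 -12.4 11.2 462
70 -12.6 11.3 451
75 6.4 11.2 170
80 6.3 11.2 178
85 6.3 11.2 184
90 6.5 11.1 164
95 -25.8 11.4 740
100 -12.8 11.5 705
```

The strap stopped moving while the force rose to about 8 N, so it is home. Next: back off and rise.

step_arm([
  [1, 0.3, 0, 0, 0, 0, 0],
  [1, 0.8, 0, 0, 0, 0, 0],
  [1, 0, 0, -1, 0, 0, 0],
  [1, 0, 0, -1, 0, 0, 0],
  [1, 0, 0, -1, 0, 0, 0],
  [1, 0, 0, -1, 0, 0, 0],
  [1, 0, 0, -1, 0, 0, 0],
  [1, 0, 0, -1, 0, 0, 0],
  [1, 0, 0, -1, 0, 0, 0],
  [1, 0, 0, 0, 0, 0, 0],
])

```text
time: 10.85
position: [0.544, 0.033, 0.4583]
tool_rot: [0.992, 0.125, 0.002, 0.001]
ft_force: [-0.1, -0.4, -0.1]
grip_width: 0.0005
```

```bash
python3 look.py 10 side wrist scene;python3 sa.py wrist10.npz; python3 - <<'E'
from h import *
z=cv2.imread('pics/side10.png')[100:330,180:420]; cv2.imwrite('pics/sidez10.png',cv2.resize(z,None,fx=2.5,fy=2.5,interpolation=cv2.INTER_CUBIC))
a=np.radians(14.5);ex=np.array([np.cos(a),np.sin(a)]);ey=np.array([-ex[1],ex[0]])
for n in['side','scene']:
    W,c,_=pts(n+'10.npz');P=W[:,:2]-np.array([.5115,-.0217]);S=np.stack([P@ex,P@ey,W[:,2]],1)*1000
    L=S[(abs(S[:,0])<25)&(S[:,1]<-80)&(S[:,1]>-190)&(S[:,2]>118)&(S[:,2]<240)]
    print(n,len(L))
    for h in range(120,240,10):
        q=L[abs(L[:,2]-h)<5]
        if len(q):print(h,'y',q[:,1].min().round(1),np.median(q[:,1]).round(1),q[:,1].max().round(1),'x',q[:,0].min().round(1),q[:,0].max().round(1),len(q))
E
```

```text
t 10.85 p [544.   33.  458.3] xax [0.969 0.248 0.004] z [ 0.005 -0.002 -1.   ] F [-0.07 -0.38 -0.11] w 0.0005187674382520191
wrist10.npz lip 1293 x [-26.1   7.5] y [73.2 95.1] z 127.6
wrist10.npz strap 1053 x [-11.9  11.7] y [ 55.1 100.7] z 113.5
60 -12.1 11.7 190
65 -11.9 11.9 185
70 -12.3 11.8 160
75 6.5 11.8 38
80 6.5 11.6 44
85 6.7 11.7 46
90 7.0 11.6 42
95 -11.9 11.2 114
100 -12.7 11.3 145
side 433
120 y -83.4 -80.9 -80.4 x -15.8 18.6 7
130 y -92.2 -82.1 -80.0 x -22.8 20.9 9
140 y -92.8 -86.2 -80.5 x -19.9 18.4 58
150 y -103.1 -94.4 -80.5 x -11.9 10.3 67
160 y -113.9 -103.3 -95.1 x -11.0 10.4 74
170 y -121.9 -113.1 -106.5 x -11.4 10.2 68
180 y -132.5 -122.4 -116.3 x -17.4 8.6 67
190 y -140.4 -131.9 -121.4 x -16.9 4.8 60
200 y -143.0 -138.5 -131.3 x -17.1 -1.0 23
scene 245
120 y -95.0 -88.5 -80.6 x -10.4 23.1 9
130 y -94.8 -89.8 -81.1 x -2.3 24.4 27
140 y -94.4 -85.9 -80.0 x -17.0 24.1 45
150 y -106.0 -94.9 -82.6 x -13.7 14.0 26
160 y -114.2 -104.4 -98.8 x -10.2 14.4 20
170 y -121.4 -114.3 -108.0 x -10.6 13.3 21
180 y -135.1 -124.1 -115.4 x -11.7 18.9 23
190 y -139.5 -133.5 -127.1 x -10.8 21.4 26
200 y -149.7 -143.7 -136.0 x -15.0 20.1 44
210 y -148.9 -148.0 -144.4 x 0.7 17.1 4
```

View pics/sidez10.png

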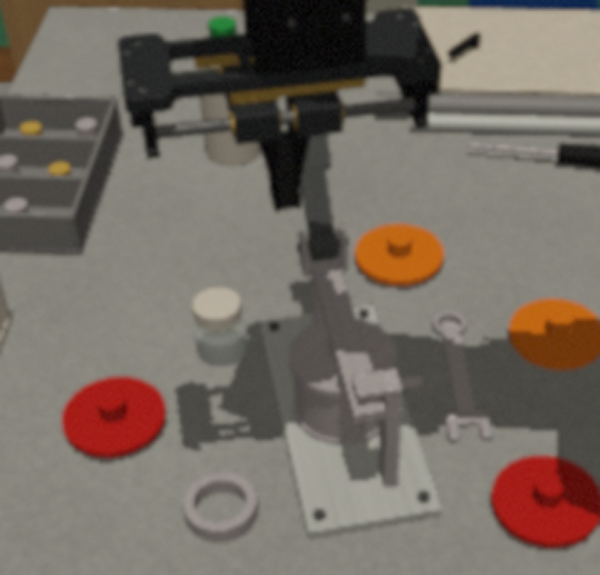

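View pics/wrist10.png

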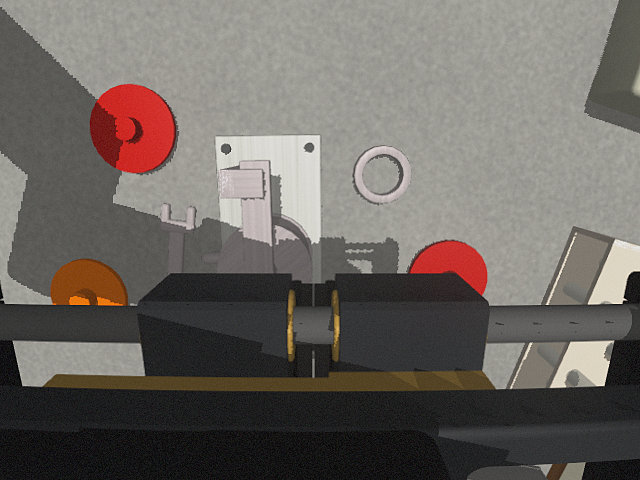

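The strap reads -12.0 to +11.8 mm, straight and centred, so it stayed home after release. The lever stands at about 45°. Next: move over it, at about 50 mm out.

step_arm([
  [1, -0.225, 0.874, 0, 0, 0, 0],
  [1, -0.225, 0.874, 0, 0, 0, 0],
  [1, -0.225, 0.874, 0, 0, 0, 0],
  [1, -0.225, 0.874, 0, 0, 0, 0],
  [1, -0.225, 0.874, 0, 0, 0, 0],
  [1, -0.225, 0.874, 0, 0, 0, 0],
  [1, -0.225, 0.874, 0, 0, 0, 0],
  [1, -0.225, 0.874, 0, 0, 0, 0],
  [1, 0, 0, 0, 0, 0, 0],
  [1, 0, 0, 0, 0, 0, 0],
])

```text
time: 12.0
position: [0.5431, -0.1473, 0.4536]
tool_rot: [0.992, 0.124, -0.002, -0.001]
ft_force: [-0.4, 0.2, -0.1]
grip_width: 0.0002
```

```bash
python3 look.py 11 side wrist; python3 sa.py wrist11.npz;python3 - <<'E'
from h import *
z=cv2.imread('pics/side11.png')[100:330,180:420]; cv2.imwrite('pics/sidez11.png',cv2.resize(z,None,fx=2.5,fy=2.5,interpolation=cv2.INTER_CUBIC))
E
```

```text
t 12.0 p [ 543.1 -147.3  453.6] xax [ 0.969  0.247 -0.003] z [-0.004  0.002 -1.   ] F [-0.37  0.17 -0.13] w 0.00023207580835491647
```

View pics/sidez11.png

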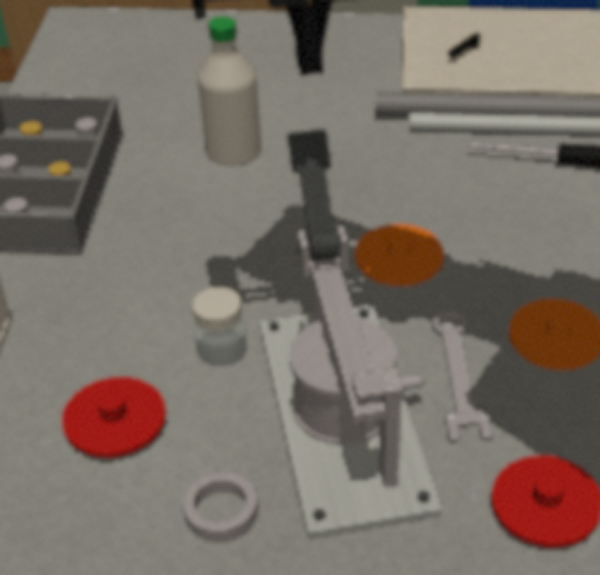

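View pics/wrist11.png

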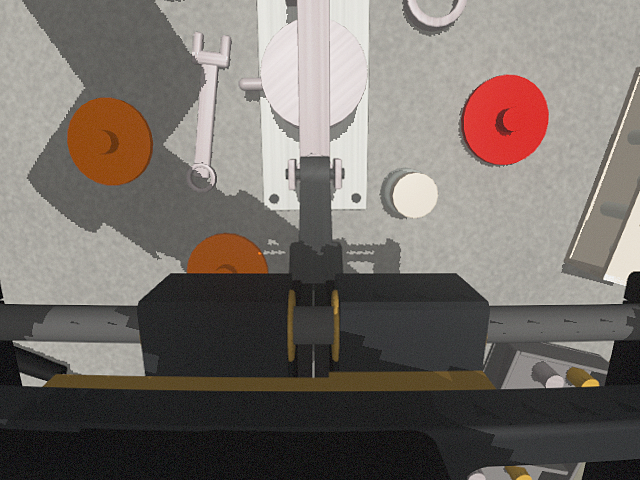

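The finger is centred over the lever (column ~315). Descend and press.

step_arm([
  [1, 0, 0, 0.8, 0, 0, 0],
  [1, 0, 0, 0.8, 0, 0, 0],
  [1, 0, 0, 0.8, 0, 0, 0],
  [1, 0, 0, 0.6, 0, 0, 0],
  [1, 0, 0, 0.25, 0, 0, 0],
  [1, 0, 0, 0.25, 0, 0, 0],
  [1, 0, 0, 0.25, 0, 0, 0],
  [1, 0, 0, 0.25, 0, 0, 0],
  [1, 0, 0, 0, 0, 0, 0],
  [1, 0, 0, 0, 0, 0, 0],
])

```text
time: 13.1
position: [0.5436, -0.1471, 0.3551]
tool_rot: [0.992, 0.125, -0.0, -0.0]
ft_force: [-0.1, -0.0, 0.4]
grip_width: 0.0004
```

```bash
python3 look.py 12 side wrist; python3 - <<'E'
from h import *
z=cv2.imread('pics/side12.png')[60:290,180:420]; cv2.imwrite('pics/sidez12.png',cv2.resize(z,None,fx=2.5,fy=2.5,interpolation=cv2.INTER_CUBIC))
E
```

```text
t 13.1 p [ 543.6 -147.1  355.1] xax [ 0.969  0.248 -0.   ] z [-0.  0. -1.] F [-0.06 -0.02  0.42] w 0.00043869972501745994
```

View pics/sidez12.png

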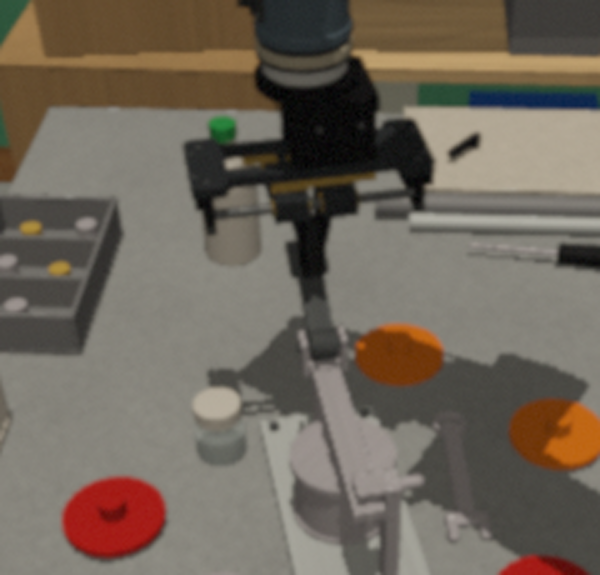

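step_arm([
  [1, 0, 0, 0.2, 0, 0, 0],
  [1, 0, 0, 0.2, 0, 0, 0],
  [1, 0, 0, 0.2, 0, 0, 0],
  [1, 0, 0, 0.2, 0, 0, 0],
  [1, 0, 0, 0.2, 0, 0, 0],
  [1, 0, 0, 0.2, 0, 0, 0],
  [1, 0, 0, 0.2, 0, 0, 0],
  [1, 0, 0, 0, 0, 0, 0],
  [1, 0, 0, 0, 0, 0, 0],
  [1, 0, 0, 0, 0, 0, 0],
])

```text
time: 14.2
position: [0.5428, -0.1466, 0.3194]
tool_rot: [0.992, 0.125, -0.001, -0.001]
ft_force: [0.5, 0.3, -0.0]
grip_width: 0.0002
```

```bash
python3 look.py 13 side; python3 - <<'E'
from h import *
z=cv2.imread('pics/side13.png')[60:290,180:420]; cv2.imwrite('pics/sidez13.png',cv2.resize(z,None,fx=2.5,fy=2.5,interpolation=cv2.INTER_CUBIC))
E
```

```text
t 14.2 p [ 542.8 -146.6  319.4] xax [ 0.969  0.248 -0.002] z [-0.003  0.002 -1.   ] F [ 0.46  0.32 -0.04] w 0.00022953617945745356
```

View pics/sidez13.png

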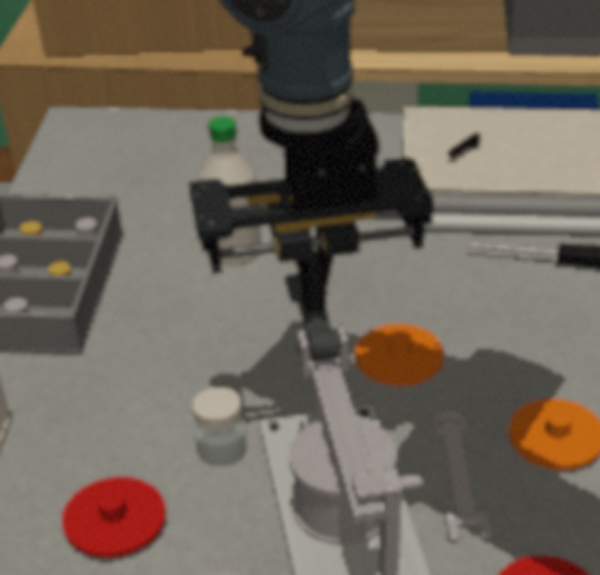

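Nearly down (tip at about 137 mm). I'll finish with small steps, watching the force.

step_arm([
  [1, 0, 0, 0.08, 0, 0, 0],
  [1, 0, 0, 0.06, 0, 0, 0],
  [1, 0, 0, 0.04, 0, 0, 0],
  [1, 0, 0, 0, 0, 0, 0],
  [1, 0, 0, 0, 0, 0, 0],
  [1, 0, 0, 0, 0, 0, 0],
  [1, 0, 0, 0, 0, 0, 0],
  [1, 0, 0, 0, 0, 0, 0],
  [1, 0, 0, 0, 0, 0, 0],
  [1, 0, 0, 0, 0, 0, 0],
])

```text
time: 15.25
position: [0.5431, -0.1469, 0.3165]
tool_rot: [0.992, 0.125, -0.001, -0.0]
ft_force: [-1.9, 0.6, 7.2]
grip_width: 0.0007
```

step_arm([
  [1, 0, 0, 0.04, 0, 0, 0],
  [1, 0, 0, 0.04, 0, 0, 0],
  [1, 0, 0, 0, 0, 0, 0],
  [1, 0, 0, 0, 0, 0, 0],
  [1, 0, 0, 0, 0, 0, 0],
  [1, 0, 0, 0, 0, 0, 0],
  [1, 0, 0, 0, 0, 0, 0],
  [1, 0, 0, 0, 0, 0, 0],
  [1, 0, 0, 0, 0, 0, 0],
  [1, 0, 0, 0, 0, 0, 0],
])

```text
time: 16.25
position: [0.543, -0.1468, 0.3162]
tool_rot: [0.992, 0.125, -0.0, -0.0]
ft_force: [-6.4, 3.0, 17.6]
grip_width: 0.0006
```

It hit the dead stop: 17.6 N, with the tip at 134 mm as predicted. Lift off and verify.

step_arm([
  [1, 0, 0, -0.3, 0, 0, 0],
  [1, 0, 0, -0.8, 0, 0, 0],
  [1, 0, 0, -1, 0, 0, 0],
  [1, 0, 0, -1, 0, 0, 0],
  [1, 0, 0, -1, 0, 0, 0],
  [1, 0, 0, -1, 0, 0, 0],
  [1, 0, 0, -1, 0, 0, 0],
  [1, 0, -0.5, 0, 0, 0, 0],
  [1, 0, 0, 0, 0, 0, 0],
  [1, 0, 0, 0, 0, 0, 0],
])

```text
time: 17.25
position: [0.54, -0.1345, 0.4648]
tool_rot: [0.992, 0.125, -0.001, -0.001]
ft_force: [-0.1, -0.1, -0.9]
grip_width: 0.0006
```

```bash
python3 look.py 14 side wrist scene;python3 - <<'E'
from h import *
z=cv2.imread('pics/side14.png')[80:310,180:420]; cv2.imwrite('pics/sidez14.png',cv2.resize(z,None,fx=2.5,fy=2.5,interpolation=cv2.INTER_CUBIC))
a=np.radians(14.5);ex=np.array([np.cos(a),np.sin(a)]);ey=np.array([-ex[1],ex[0]])
for n in['side','scene','wrist']:
    W,c,_=pts(n+'14.npz');P=W[:,:2]-np.array([.5115,-.0217]);S=np.stack([P@ex,P@ey,W[:,2]],1)*1000
    for y in range(-180,-80,10):
        q=S[(abs(S[:,0])<10)&(abs(S[:,1]-y)<5)&(S[:,2]>100)&(S[:,2]<230)]
        if len(q):print(n,y,'z',np.median(q[:,2]).round(1),q[:,2].max().round(1),len(q))
    for y in (20,40,60,100):
        q=S[(abs(S[:,2]-114)<4)&(abs(S[:,0])<60)&(abs(S[:,1]-y)<5)]
        if len(q): print(n,'strap',y,q[:,0].min().round(1),q[:,0].max().round(1))
    l=S[(abs(S[:,2]-78)<4)&(np.hypot(S[:,0],S[:,1])<60)]
    if len(l): print('lid z',np.median(l[:,2]),l[:,:2].min(0),l[:,:2].max(0))
E
```

```text
t 17.25 p [ 540.  -134.5  464.8] xax [ 0.969  0.249 -0.002] z [-0.003  0.001 -1.   ] F [-0.07 -0.08 -0.92] w 0.0006005413170451369
side -180 z 133.5 134.2 4
side -170 z 134.0 135.9 20
side -160 z 134.2 136.5 26
side -150 z 134.4 136.0 25
side -140 z 134.1 136.5 22
side -130 z 134.0 135.8 25
side -120 z 134.6 136.9 30
side -110 z 134.2 137.3 24
side -100 z 134.5 135.8 24
side -90 z 141.1 142.4 9
side strap 20 -12.7 9.9
side strap 40 -14.4 10.0
side strap 60 -12.3 9.7
side strap 100 -25.1 9.8
lid z 78.45046885560699 [-45.83882885 -42.46696166] [43.24599473 43.71055804]
scene -180 z 134.8 137.7 13
scene -170 z 134.9 138.4 25
scene -160 z 134.6 140.1 20
scene -150 z 135.3 139.2 23
scene -140 z 134.2 138.5 20
scene -130 z 134.7 140.3 21
scene -120 z 133.7 138.5 22
scene -110 z 134.8 138.8 21
scene -100 z 133.3 139.9 27
scene -90 z 139.1 148.2 37
scene strap 20 -12.3 13.3
scene strap 40 -13.4 14.7
scene strap 60 -11.1 12.1
scene strap 100 -2.0 13.6
lid z 78.18288151442519 [-47.00462506 -46.74126135] [46.66112206 42.29161239]
wrist -180 z 131.8 132.3 2
wrist -170 z 133.4 134.5 24
wrist -160 z 133.1 134.7 72
wrist -150 z 133.4 135.3 288
wrist -140 z 133.4 135.9 299
wrist -130 z 133.3 135.4 300
wrist -120 z 133.4 135.4 305
wrist -110 z 133.5 135.5 318
wrist -100 z 133.3 135.3 321
wrist -90 z 137.8 141.9 299
wrist strap 20 -11.8 11.5
wrist strap 40 -11.6 11.5
wrist strap 60 -12.1 11.4
lid z 77.46619436531846 [-44.78460878 -42.96466847] [44.96964359 41.60094723]
```

View pics/sidez14.png

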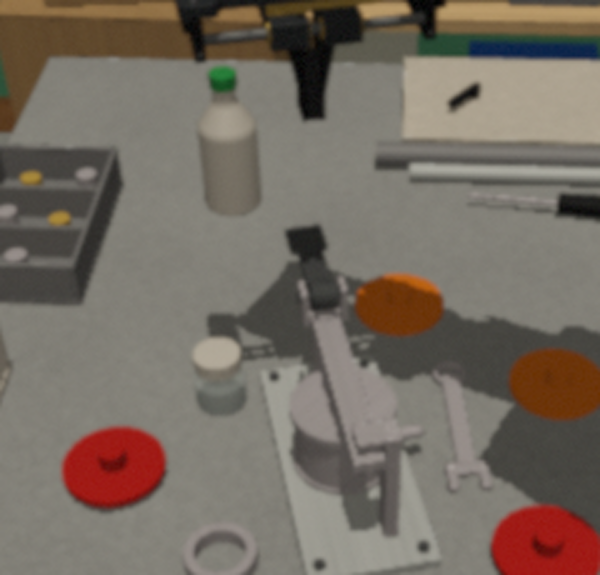

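View pics/wrist14.png

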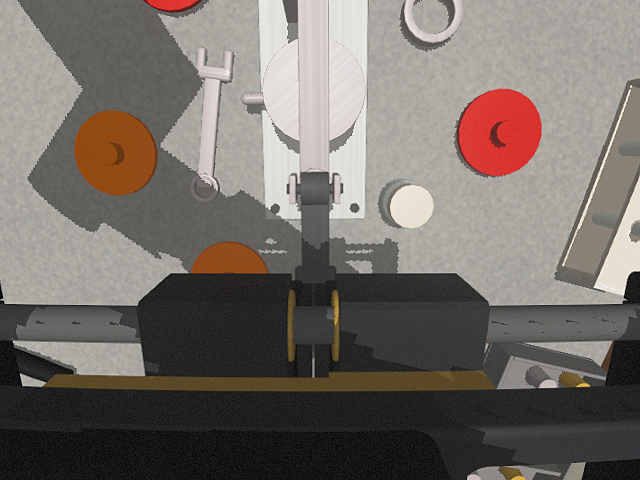

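The lever is level along its whole length (top at 133.5–134.5 mm), the strap is straight in the catch, and the lid is seated. The bystanders in view look undisturbed. Handing in.

```bash
python3 -c "
from rig import robot
print(robot.hand_in())"
```

```text
the job is handed in; nothing more can be done
None
```

The clamp is closed and the job is handed in at about 17.4 s of the 54 s allowed. I pushed the strap home with the closed fingers, backed off, and only then pressed the cam lever down.

- **Strap:** it stopped moving while the push rose to about 8 N. After release the wrist camera read its edges at about ±12 mm, straight along the station's y axis.
- **Lever:** it hit its dead stop at 17.6 N. After lift-off its top read level at 133.5–134.5 mm along its length, where 134 mm is fully down.
- **Lid and bystanders:** the lid still reads 78 mm on top and is centred. The jar, collar, wrench and look-alikes looked unmoved in the pictures. I did not measure them, nor check the beaker, carton or screwdriver separately.
- **Disagreement:** the side camera put the strap's outer edge about 2 mm lower than the wrist camera did, which is within the stated calibration error. I relied on the wrist camera and the force stop.

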